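# Draw the ball tray from its dock and hold it over the light pad

### The job

Slide the little aluminium tray by its upright handle straight out of its dock's open end (the side rails' lips keep it from being lifted out), with the loose ceramic ball lying in its pocket. Carry it level, so that the ball never leaves the pocket, without the gripper touching the ball and without disturbing the things round about, and finish still holding the tray in the gripper, level and still, with its pocket centred over the round white face of the light pad and the tray's underside about 5 cm above that face.

Things in the scene. Friction and masses are not known exactly. Their poses are not given: they have to be found in the camera images.
- tray: Loose aluminium tray, 0.3 kg nominal: plate 140 (x) x 84 (y) x 8 mm thick, x -65 to +75 mm. Origin: on its underside below the handle's centre; z up; +x to the pocket end and, in the dock, to the dock's closed end (dock x). It lies on the dock's base plate, its underside 4 mm above the worktop, and starts 1 to 9 mm short of fully in.
- handle_top (a point): Centre of the top edge of the tray's handle, 58 mm above the tray's underside. The handle is an upright plate 34 (tray x) x 12 (tray y) mm, to be pinched across its 12 mm, fingers closing along tray y; its foot, 40 x 20 mm, ends 14 mm above the tray's underside.
- pocket (a point): Centre of the floor of the ball's pocket, a round recess 44 mm across and 3 mm deep in the tray's top; 5 mm above the tray's underside, 48 mm from the handle's centre along tray +x.
- ball_center (a point): Centre of the loose white ceramic ball, 24 mm in diameter, 43 g nominal, which can roll about 10 mm each way in the pocket; its top stands about 29 mm above the tray's underside.
- dock: Fixed grey dock. Origin: on the worktop, below the tray's handle when fully in. Base plate 4 mm thick, x -60 to +90, y +-57 mm. Side rails x -15 to +90 mm, 90 mm apart, 19 mm high, lips reaching in over the tray's edges (70 mm between lips, 3 mm above the plate). End wall from x +80 mm; open to -x, towards the robot. The tray is free of the lips 90 mm out along -x.
- light_pad: Grey square light pad, fixed, 110 x 110 x 22 mm, with a round white face 72 mm across, 1 mm proud. Origin: centre of its underside on the worktop. z is up.
- lamp_face (a point): Centre of the light pad's round white face, 23 mm above the worktop.
- slide_box: Small slide box, 52 x 78 x 26 mm, bystander between the dock and the light pad; origin at the centre of its underside. Leave alone.
- timer: Small bench timer, 34 x 68 x 62 mm, bystander at the left. Leave alone.
- small_bottle: Small brown bottle with a black cap, 30 mm across, 63 mm high, bystander at the right. Leave alone.
- dropper_bottle: Small dropper bottle, 33 x 34 x 102 mm, bystander behind the slide box. Leave alone.
- ball: The loose white ceramic ball itself (see ball_center for its centre); its origin lies on its surface and turns with it as it rolls.
Things that resemble listed ones, but are neither listed nor needed, are in the scene too. What is shaped like the tray but purple is not meant.

How it is judged:
By the outcome, as a careful person would: the job done as asked, in the order asked, and still so for the second after the job is handed in, while the arm keeps its last pose, push and grip.
It also fails if it takes over 51 s, if anything falls off the work surface, if the arm or the gripper's body presses on something with over 40 N, if the wrist force passes 120 N, or if a joint passes its speed limit or range.

### The arm

A 6-joint arm with a two-finger parallel gripper is mounted at the origin on a cart in front of the work surface, level with it; the furniture and walls round the work are solid. World frame = base frame: x ahead of the robot, y to its left, z up, the work surface at z = 0. Lengths are in mm, angles in rad, forces in N, time in s.
With the tool pointing down it reaches from about 150 to 775 mm from the base axis. Payload 6.1 kg.
Tool frame: the origin (TCP) lies midway between the tips of the shut fingers; the grasp point (between the pads) lies 19 mm behind it; z points along the fingers, y is the line along which they close (so a half turn about z gives the same grasp; the last joint's range is limited). The gripper opens to 85 mm and grips with 20 to 120 N. Pads are 22 mm wide; open, the fingers measure 114 mm over their backs; the gripper's body (76 mm by 85 mm) begins 54 mm behind the grasp point. The pads swing forward as they close: fully open they stand 13 mm farther back than shut.
Start: joints at [1.282, 0.126, -0.04, 1.405, 0, 1.571], TCP at [149.515, 503.243, 231.295] pointing down, gripper open.
Joint ranges: [-2.72, 2.72], [-0.95, 1.95], [-1.27, 1.35], [-1.78, 2.02], [-1.46, 1.47], [-3.14, 3.14]. Speed limits (rad/s): [2.39, 2.39, 3.01, 3.14, 3.14, 3.14].

### API

Orientations are given as a unit quaternion [w, x, y, z].
In Python, from station import status, optics, workorder, recognise, outline_of gives the robot as it stands. The module is installed in compiled form; this text tells all that it offers.
- The arm moves only by the shell command python3 -m jog 'ROWS' [FORCE]. ROWS is a JSON object of lists of equal length, an entry for each row: "slide": the shift along the tool's x, y, z scaled (see below), a list of three; "dr": the turn, a rotation vector about the tool's x, y, z scaled (see below), a list of three; "gripper": the opening, from 0 (shut) to 1 (fully open). In form: {"slide": [[x, y, z], ...], "dr": [[rx, ry, rz], ...], "gripper": [gripper, ...]}. A call has 1 to 12 rows; each row is the pose to reach, as a shift and turn from the pose commanded when the call began, along the tool's axes at that moment; what a row does not reach only later rows make up. The controller multiplies each number of a shift by 0.25 m and each number of a turn by 120 degrees. A row lasts 1/12 s, in which the tool goes at most 41.7 mm and 7.16 degrees, less where a joint would pass 70% of its speed; a pose out of reach is approached as far as the arm can. A call with a number of a shift or a turn outside -1 to 1 is refused whole. A call with a gripper value outside its range is refused whole. The fingers move at their own pace and stop on an object; FORCE is the grip in N (left out, the last holds). Time passes only in rows, so rows that repeat a pose let the fingers close. It gives the time, the measured TCP pose, the force, the opening and the grip force at its end, in the units of the state.
- status.sense(): the state, without advancing time (a new reading comes with each control period).
- optics.get_image(name): name is "scene" or "top" or "wrist"; returns a dict with "image" (420x560x3 uint8, blue, green, red), "fovy" (degrees; the focal length in pixels is half the picture's height over the tangent of half this angle, whatever the lens; pixels are square), "cx", "cy" (the principal point, pixels), "eye" and "orientation" of the camera in the world. Camera axes: x right, y down, z forward; pixel columns grow to the right and rows downward; lengths in mm; the calibration is good to about 2 mm. The wrist camera is an equidistant fisheye: a pixel r from the principal point sees the ray r / f radians off the axis. A picture is of the moment at which its call begins. There is no depth.
- workorder.finish_job(): hands the job in; it is judged then, once.
Trained networks look in the newest picture that a camera, given by its name, has taken for a name from the list of things; names that differ only in an ending like _2 or _b are one class to them, and where a whole thing is asked for, a point or a joint stands for the part that bears it (a point fixed in the world has none). Each returns a list of dicts, best first, with "conf" (0 to 1); they miss things now and then, are a little off and sometimes report something else, mostly with a low value. They report only what shows in the picture. A call takes as long as a camera call. They do not tell look-alikes from the thing itself.
- recognise(label, camera): "at" ([x, y, z] in mm, in the coordinates of the camera as it stood for that picture, good to about 4 mm: the middle of the surface that is visible of it).
- outline_of(label, camera): "pixels" (420x560 bool, what is visible of it).
The state is a dict: "time": time; "joints": joint angles; "joint_velocities": joint speeds; "joint_torque": joint torques, N m; "tool_pos": TCP position; "orientation": TCP orientation; "ft_force": force on the tool from outside, world axes, zero at the start; "moment": the same for the moment, N m; "grip_width": finger opening in mm; "grip_force": force on a finger pad.
Only numpy, scipy, OpenCV 4.12 (cv2) and the standard library are available. Lean on these libraries where they do the work, as an engineer would, in place of code of your own. Each camera call takes 0.05 s, during which the arm holds its last target. There are 200 camera calls.

## Working session

There is one attempt and no reset: what is moved stays moved. The work goes in short steps, Python scripts to look and compute and a shell command to move; the robot and the scene stay as the last step left them, time stands still between calls to the robot, and variables do not carry over. Pictures are saved under pics/ and viewed, at most 10 in all, crops included, and the job is handed in when it is done.

```bash
mkdir -p pics
cat > h.py <<'E'
import numpy as np, cv2, json
from scipy.spatial.transform import Rotation as R
from station import status, optics, workorder, recognise, outline_of
def rot(q): return R.from_quat([q[1],q[2],q[3],q[0]]).as_matrix()
def world(im,p): return rot(im['orientation'])@np.array(p)+np.array(im['eye'])
def f(im): return im['image'].shape[0]/2/np.tan(np.radians(im['fovy'])/2)
def ray(im,u,v,z,fish=False):
    d=np.array([u-im['cx'],v-im['cy']])/f(im)
    if fish:
        r=np.hypot(*d); c=np.array([*(d/r*np.sin(r)),np.cos(r)])
    else: c=np.array([*d,1])
    c=rot(im['orientation'])@c; e=np.array(im['eye']); return e+c*(z-e[2])/c[2]
def proj(im,p):
    c=rot(im['orientation']).T@(np.array(p)-np.array(im['eye'])); return c[:2]/c[2]*f(im)+[im['cx'],im['cy']]
E
python3 - <<'E'
from h import *
s=status.sense(); print(s)
for c in ['top','scene']:
    im=optics.get_image(c); cv2.imwrite(f'pics/{c}1.png',im['image']); print(c,im['eye'],im['orientation'],im['fovy'],im['cx'],im['cy'])
    for l in ['tray','handle_top','pocket','ball_center','dock','light_pad','lamp_face','slide_box','timer','small_bottle','dropper_bottle']:
        print(l,[(round(d['conf'],2),world(im,d['at']).round(0).tolist()) for d in recognise(l,c)[:3]])
E
```

```text
{'time': 0.0, 'joints': array([ 1.28199001e+00,  1.26362962e-01, -4.06042200e-02,  1.40540591e+00,
        2.00825966e-06,  1.57076042e+00]), 'joint_velocities': array([-0.00179404, -0.00029063, -0.00138998,  0.00119646,  0.00259818,
       -0.00031195]), 'joint_torque': array([ 2.11807746e-04, -4.35917151e+01,  3.52921200e+01,  1.72148034e-02,
        9.63545659e-06, -5.60495181e-06]), 'tool_pos': array([149.40678383, 502.86345222, 230.53914673]), 'orientation': array([-1.14457136e-04,  1.43884016e-01,  9.89594244e-01, -7.80028884e-04]), 'ft_force': array([0.19720761, 0.47376979, 0.87104192]), 'moment': array([ 0.01716145,  0.0436494 , -0.0432106 ]), 'grip_force': 0.0, 'grip_width': 85.33772639373946}
top [ 512.57653816    6.51067246 1579.27151919] [ 0.01712785 -0.69926667  0.71399021 -0.03083405] 42.90484017104467 280.9848479388899 218.09324176918403
tray [(0.68, [490.0, 23.0, 7.0]), (0.55, [600.0, 188.0, 13.0])]
handle_top [(0.63, [602.0, 184.0, 9.0]), (0.59, [492.0, 21.0, 6.0]), (0.51, [652.0, 185.0, 31.0])]
pocket [(0.82, [488.0, 24.0, 9.0])]
ball_center [(0.53, [652.0, 184.0, 3
[... 368 characters left out ...]
77582] [-0.26454353  0.69378874 -0.62466151  0.24180964] 46.90780411834397 279.55161945447736 205.36495378956675
tray [(0.9, [581.0, 166.0, 10.0]), (0.63, [482.0, 19.0, 6.0]), (0.56, [634.0, 139.0, 18.0])]
handle_top [(0.85, [479.0, 19.0, 6.0]), (0.8, [579.0, 172.0, 8.0])]
pocket [(0.89, [476.0, 18.0, 6.0]), (0.73, [740.0, -1.0, 48.0]), (0.62, [586.0, 162.0, 9.0])]
ball_center []
dock [(0.92, [631.0, 141.0, 19.0])]
light_pad [(0.77, [594.0, -221.0, 20.0]), (0.21, [642.0, -4.0, 28.0])]
lamp_face [(0.67, [634.0, 139.0, 18.0]), (0.61, [595.0, -220.0, 21.0])]
slide_box [(0.65, [638.0, -3.0, 25.0])]
timer []
small_bottle [(0.74, [540.0, -421.0, 39.0])]
dropper_bottle [(0.73, [745.0, -2.0, 51.0])]
```

Run:
```python
import cv2
a=cv2.imread('pics/top1.png');cv2.imwrite('pics/top1c.png',cv2.resize(a[60:260,120:390],(0,0),fx=2.9,fy=2.9,interpolation=cv2.INTER_CUBIC))
```

```text
(no output)
```

View pics/top1c.png

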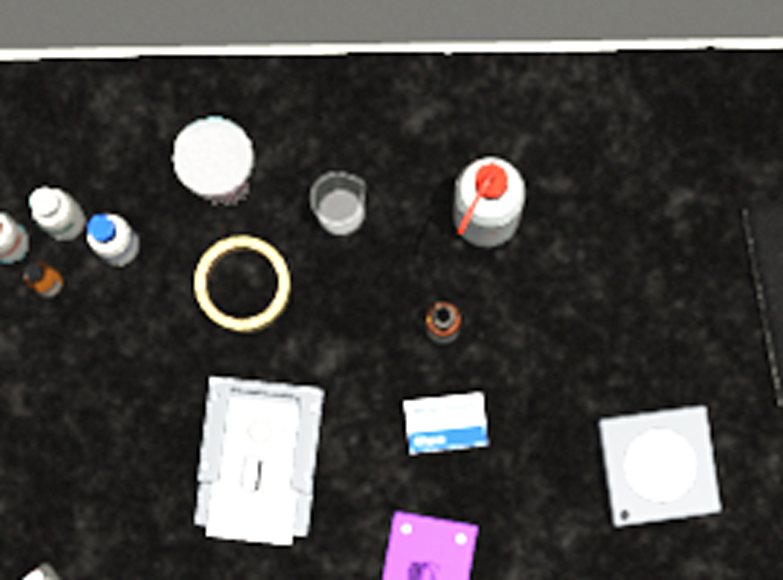

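View pics/scene1.png

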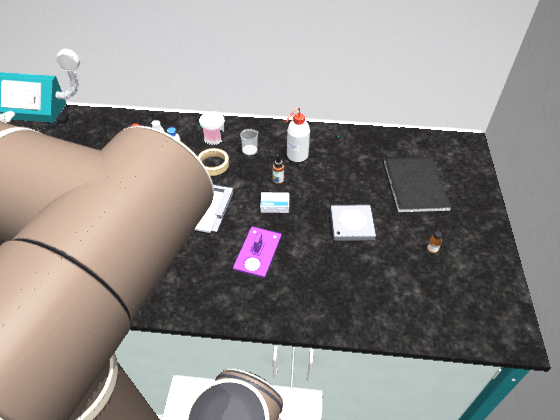

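The top view shows the dock at the left, around pixel (210,220), with the tray's open end towards the robot. The ball is at about (209,208) and the handle at (207,223). The light pad is at (347,220), the slide box at (273,206), and the purple decoy lies between them and nearer the robot. In the scene view the arm hides part of the dock.

```bash
cat >> h.py <<'E'
def go(p,ydir=None,T=None):
    """slide numbers (and dr about tool) to TCP p, tool down with y along angle ydir(deg)"""
    s=status.sense(); M=rot(s['orientation']); d=M.T@(np.array(p)-s['tool_pos'])/250
    out=[d.round(4).tolist()]
    if ydir is not None:
        a=np.radians(ydir); y=np.array([np.cos(a),np.sin(a),0]); z=np.array([0,0,-1]); 
        G=np.c_[np.cross(y,z),y,z]; rv=R.from_matrix(M.T@G).as_rotvec(degrees=True)/120; out.append(rv.round(4).tolist())
    return out
E
python3 - <<'E'
from h import *
im=optics.get_image('top')
for l,z in [('dock',19),('light_pad',22),('tray',12),('lamp_face',23),('slide_box',26)]:
    for o in outline_of(l,'top')[:2]:
        m=o['pixels'].astype(np.uint8); pts=np.argwhere(m)[:,::-1]
        w=np.array([ray(im,u,v,z)[:2] for u,v in pts]).astype(np.float32)
        print(l,round(o['conf'],2),len(pts),cv2.minAreaRect(w),w.mean(0))
for n,u,v,z in [('handle',207.2,222.5,62),('ball',209.5,208.5,21),('lamp',347,220,23)]: print(n,ray(im,u,v,z))
print(go([540,195,260],84))
E
```

```text
dock 0.95 784 ((626.1611938476562, 186.7127685546875), (115.26303100585938, 145.053466796875), 83.66259002685547) [641.3199  183.91322]
light_pad 0.61 1373 ((606.5408325195312, -217.02964782714844), (109.14630126953125, 111.68199920654297), 7.6243181228637695) [ 607.0654  -216.69052]
light_pad 0.54 913 ((624.3594970703125, 187.13223266601562), (115.63774108886719, 150.4950408935547), 82.3492202758789) [642.58673 183.1439 ]
tray 0.88 1374 ((488.85992431640625, 23.40726089477539), (84.9542007446289, 140.42152404785156), 78.65383911132812) [488.5927   23.70269]
tray 0.64 1176 ((609.4552001953125, 194.25930786132812), (87.34120178222656, 139.20474243164062), 85.41716003417969) [603.08344 191.53264]
lamp_face 0.92 1329 ((606.3580322265625, -214.39599609375), (107.77144622802734, 109.72450256347656), 6.534297466278076) [ 606.1866  -215.02551]
slide_box 0.86 472 ((653.3554077148438, -1.8324813842773438), (53.05841827392578, 77.50597381591797), 4.574733257293701) [652.821      -2.1573749]
handle [607.07030123 185.58384586  62.        ]
ball [650.42878568 183.23009957  21.        ]
lamp [ 608.52183448 -217.8072834    23.        ]
[[-1.8485, -0.7371, -0.1148], [0.0, -0.0, -0.0879]]
```

```bash
python3 -m jog '{"slide":[[-0.93,-0.37,-0.06],[-0.93,-0.37,-0.06],[-0.93,-0.37,-0.06],[-0.93,-0.37,-0.06],[-0.93,-0.37,-0.06],[-0.93,-0.37,-0.06],[-0.93,-0.37,-0.06]],"dr":[[0,0,-0.088],[0,0,-0.088],[0,0,-0.088],[0,0,-0.088],[0,0,-0.088],[0,0,-0.088],[0,0,-0.088]],"gripper":[1,1,1,1,1,1,1]}'
python3 -c "
from h import *
print(go([540,195,260],84))"
```

```text
time: 2.08
tool_pos: [350.2, 344.8, 246.8]
orientation: [0.001, 0.055, 0.998, -0.0]
ft_force: [-0.6, 0.4, -0.4]
grip_width: 85.4
grip_force: 0.0
[[-0.821, -0.5117, -0.0505], [-0.0003, 0.0011, -0.0028]]
```

```bash
python3 -m jog '{"slide":[[-0.82,-0.51,-0.05],[-0.82,-0.51,-0.05],[-0.82,-0.51,-0.05],[-0.82,-0.51,-0.05],[-0.82,-0.51,-0.05],[-0.82,-0.51,-0.05],[-0.82,-0.51,-0.05],[-0.82,-0.51,-0.05],[-0.82,-0.51,-0.05]],"dr":[[0,0,0],[0,0,0],[0,0,0],[0,0,0],[0,0,0],[0,0,0],[0,0,0],[0,0,0],[0,0,0]],"gripper":[1,1,1,1,1,1,1,1,1]}'
python3 - <<'E'
from h import *
im=optics.get_image('wrist'); cv2.imwrite('pics/w1.png',im['image']); print(im['eye'],im['orientation'],im['fovy'],im['cx'],im['cy'],f(im))
for l in ['handle_top','pocket','ball_center','dock']:
    print(l,[(round(d['conf'],2),world(im,d['at']).round(0).tolist()) for d in recognise(l,'wrist')[:3]])
E
```

```text
time: 2.83
tool_pos: [536.4, 200.2, 258.5]
orientation: [-0.0, 0.052, 0.999, 0.0]
ft_force: [0.0, -0.1, 0.6]
grip_width: 85.1
grip_force: 0.0
[461.0848307  208.1949377  402.19802905] [0.11116923 0.73473681 0.66167745 0.0999308 ] 65.70646984690485 280.70288754022675 211.9571625269557 325.19226210127806
handle_top [(0.81, [491.0, 29.0, 9.0]), (0.72, [594.0, 189.0, 16.0])]
pocket [(0.61, [485.0, 27.0, 13.0])]
ball_center [(0.67, [649.0, 187.0, 32.0])]
dock [(0.92, [644.0, 179.0, 19.0])]
```

View pics/w1.png

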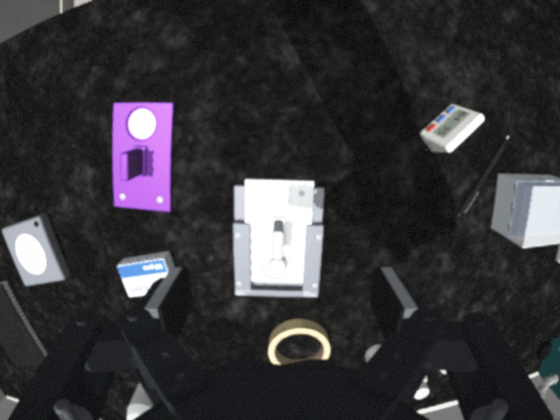

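The wrist view shows the dock in the centre, with its rails at u≈242 and 315. The handle is near (278,230) and the ball near (275,267). I'll enlarge it.

Run:
```python
import cv2
a=cv2.imread('pics/w1.png');cv2.imwrite('pics/w1c.png',cv2.resize(a[172:304,225:335],(0,0),fx=4.5,fy=4.5,interpolation=cv2.INTER_CUBIC))
```

```text
(no output)
```

View pics/w1c.png

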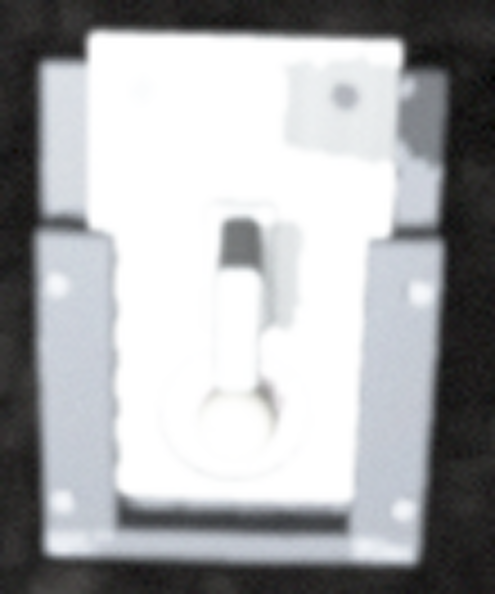

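The enlargement shows the handle's top face at crop (220–260, 268–390), so its centre is at about pixel (278,245). The tray's front corners are at crop (87,32) and (403,40). The pocket centre is near crop (237,415), with the ball in it.

Run:
```python
from h import *
im=optics.get_image('wrist')
P=lambda x,y,z: ray(im,225+x/4.5-.4,172+y/4.5-.4,z,True)[:2]
for n,x,y,z in [('h_front',241,268,62),('h_back',239,390,62),('hL',220,329,62),('hR',259,329,62),('trayFL',88,32,12),('trayFR',403,40,12),('ball',237,425,21),('railFL',37,232,19),('railFR',444,240,19),('railBL',46,555,19),('railBR',418,563,19),('pocketL',162,415,12),('pocketR',311,415,12),('pocketB',237,478,12),('lipL',118,488,19),('lipR',354,488,19)]: print(n,P(x,y,z).round(1))
```

```text
h_front [587.7 192.9]
h_back [621.1 188.8]
hL [603.6 185.9]
hR [604.6 195.7]
trayFL [534.  156.1]
trayFR [545.  241.5]
ball [651.6 184.7]
railFL [587.5 135.2]
railFR [601.4 248.2]
railBL [692.2 121.1]
railBR [706.5 234.8]
pocketL [650.6 162.2]
pocketR [655.1 206.3]
pocketB [674.1 182.2]
lipL [670.4 146.8]
lipR [677.4 217. ]
```

Lengths agree with the given sizes (handle 34, tray width 86, rails 114). That gives a handle centre of (604.3,190.7) and a dock yaw of about -7.3°.

```bash
python3 -c "
from h import *
print(go([601.5,191,100],82.7))"
```

```text
[[-0.2645, -0.0128, 0.6366], [0.0001, 0.0002, 0.0117]]
```

```bash
python3 -m jog '{"slide":[[-0.26,-0.013,0.12],[-0.264,-0.013,0.3],[-0.264,-0.013,0.45],[-0.264,-0.013,0.55],[-0.264,-0.013,0.61],[-0.264,-0.013,0.637],[-0.264,-0.013,0.637],[-0.264,-0.013,0.637]],"dr":[[0,0,0.0117],[0,0,0.0117],[0,0,0.0117],[0,0,0.0117],[0,0,0.0117],[0,0,0.0117],[0,0,0.0117],[0,0,0.0117]],"gripper":[1,1,1,1,1,1,1,1]}'
python3 - <<'E'
from h import *
im=optics.get_image('wrist'); cv2.imwrite('pics/w2.png',cv2.resize(im['image'][150:420,130:430],(0,0),fx=2.2,fy=2.2)); print(im['eye'],status.sense()['tool_pos'])
def pf(p):
    c=rot(im['orientation']).T@(np.array(p)-np.array(im['eye'])); t=np.arctan2(np.hypot(*c[:2]),c[2]); return c[:2]/np.hypot(*c[:2])*t*f(im)+[im['cx'],im['cy']]
for n,p in [('handle',[604.3,190.7,62]),('front',[587.4,192.8,62]),('ball',[651,184.7,21])]:
    q=pf(p); print(n,q.round(1),((q-[130,150])*2.2).round(0))
print(go([601.5,191,25],82.7))
E
```

```text
time: 3.8
tool_pos: [602.3, 190.6, 101.0]
orientation: [0.001, 0.064, 0.998, 0.0]
ft_force: [0.4, -1.3, -0.2]
grip_width: 85.2
grip_force: 0.0
[526.83199005 200.27215635 244.47004037] [602.8387386  190.72405114 101.82495711]
handle [281.2 245.1] [333. 209.]
front [281.1 218.6] [332. 151.]
ball [281.1 279.6] [332. 285.]
[[0.0064, -0.0, 0.3073], [0.0007, 0.0014, -0.0005]]
```

View pics/w2.png

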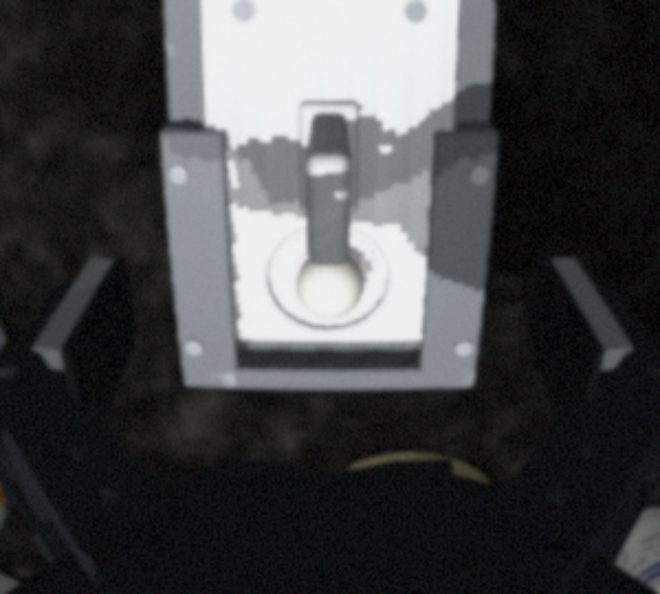

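The handle's top face is at crop (305–350, 152–265), with its centre at about (328,208), within 1.5 mm of the prediction. The ball is in the pocket at (328,288) and the fingers straddle the handle clear of the rails. Next I'll descend.

```bash
python3 -m jog '{"slide":[[0.006,-0.004,0.05],[0.006,-0.004,0.12],[0.006,-0.004,0.19],[0.006,-0.004,0.25],[0.006,-0.004,0.29],[0.006,-0.004,0.307],[0.006,-0.004,0.307],[0.006,-0.004,0.307],[0.006,-0.004,0.307]],"dr":[[0,0,0],[0,0,0],[0,0,0],[0,0,0],[0,0,0],[0,0,0],[0,0,0],[0,0,0],[0,0,0]],"gripper":[1,1,1,1,1,1,1,0.6,0.4]}' 70
```

```text
time: 4.6
tool_pos: [601.2, 189.6, 24.3]
orientation: [0.001, 0.064, 0.998, 0.0]
ft_force: [1.2, -0.5, 0.3]
grip_width: 63.7
grip_force: 0.0
```

```bash
python3 -m jog '{"slide":[[0,0,0],[0,0,0],[0,0,0],[0,0,0],[0,0,0],[0,0,0],[0,0,0],[0,0,0],[0,0,0],[0,0,0]],"dr":[[0,0,0],[0,0,0],[0,0,0],[0,0,0],[0,0,0],[0,0,0],[0,0,0],[0,0,0],[0,0,0],[0,0,0]],"gripper":[0.3,0.25,0.2,0.15,0.1,0.05,0,0,0,0]}' 70
python3 -c "
from h import *
s=status.sense();print(go([601.5-110*.9919,190+110*.127,25],82.7),s['tool_pos'])"
```

```text
time: 5.43
tool_pos: [600.5, 189.4, 23.2]
orientation: [0.0, 0.064, 0.998, 0.0]
ft_force: [-1.6, -0.4, 5.4]
grip_width: 11.3
grip_force: 69.2
[[0.4362, 0.0022, -0.0075], [0.0002, 0.0002, -0.0007]] [600.47658027 189.41050514  23.16324284]
```

```bash
python3 -m jog '{"slide":[[0.006,0,-0.002],[0.018,0,-0.003],[0.036,0,-0.003],[0.06,0,-0.003],[0.084,0,-0.003],[0.108,0,-0.003],[0.13,0,-0.003],[0.148,0,-0.003],[0.16,0,-0.003],[0.164,0,-0.003]],"dr":[[0,0,0],[0,0,0],[0,0,0],[0,0,0],[0,0,0],[0,0,0],[0,0,0],[0,0,0],[0,0,0],[0,0,0]],"gripper":[0,0,0,0,0,0,0,0,0,0]}' 70
python3 - <<'E'
from h import *
im=optics.get_image('wrist'); cv2.imwrite('pics/w3.png',cv2.resize(im['image'][150:420,130:430],(0,0),fx=2.2,fy=2.2)); print(status.sense()['moment'])
E
```

```text
time: 6.27
tool_pos: [558.5, 194.6, 23.3]
orientation: [-0.001, 0.064, 0.998, -0.0]
ft_force: [0.3, 0.1, -3.4]
grip_width: 11.3
grip_force: 68.2
[ 0.06490829  0.09926972 -0.01167281]
```

View pics/w3.png

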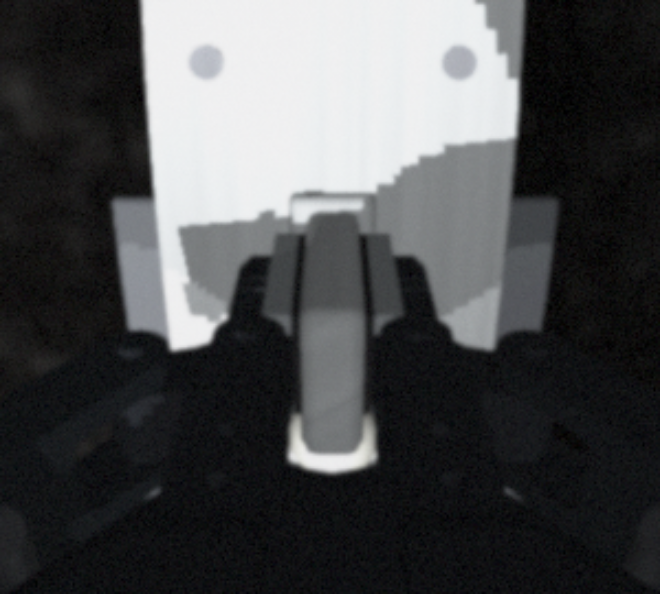

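The handle is pinched squarely, with its top near (332,380), and the ball's white edge shows behind it at (332,455). The tray follows and the forces are small, so I'll continue out.

```bash
python3 -m jog '{"slide":[[0.008,0,0],[0.024,0,0],[0.048,0,0],[0.08,0,0],[0.114,0,0],[0.15,0,0],[0.184,0,0],[0.216,0,0],[0.242,0,0],[0.262,0,0],[0.272,0,0],[0.276,0,0]],"dr":[[0,0,0],[0,0,0],[0,0,0],[0,0,0],[0,0,0],[0,0,0],[0,0,0],[0,0,0],[0,0,0],[0,0,0],[0,0,0],[0,0,0]],"gripper":[0,0,0,0,0,0,0,0,0,0,0,0]}' 70
```

```text
time: 7.32
tool_pos: [490.8, 203.5, 23.7]
orientation: [0.0, 0.064, 0.998, 0.0]
ft_force: [0.7, -0.4, -4.6]
grip_width: 11.3
grip_force: 68.0
```

```bash
python3 -m jog '{"slide":[[0,0,-0.008],[0,0,-0.024],[0,0,-0.048],[0,0,-0.08],[0,0,-0.12],[0,0,-0.16],[0,0,-0.2],[0,0,-0.24],[0,0,-0.28],[0,0,-0.31],[0,0,-0.33],[0,0,-0.34]],"dr":[[0,0,0],[0,0,0],[0,0,0],[0,0,0],[0,0,0],[0,0,0],[0,0,0],[0,0,0],[0,0,0],[0,0,0],[0,0,0],[0,0,0]],"gripper":[0,0,0,0,0,0,0,0,0,0,0,0]}' 70
python3 - <<'E'
from h import *
s=status.sense(); print(s['tool_pos'])
# pocket: 48 ahead of handle; TCP to pocket along tray x ~ 48+3.5
a=np.radians(-7.3); u=np.array([np.cos(a),np.sin(a)])
im=optics.get_image('top'); cv2.imwrite('pics/top2.png',im['image'])
img=im['image'].astype(int)
# lamp face centre from brightness, in the top picture
g=img.min(2); c=proj(im,[606,-216,23]); x0,y0=int(c[0])-17,int(c[1])-17
sub=g[y0:y0+35,x0:x0+35]; n,_,st,ce=cv2.connectedComponentsWithStats((sub>240).astype(np.uint8))
for i in range(1,n):
    if st[i][4]>50: print(st[i],ray(im,*(ce[i]+[x0,y0]),23))
for cam in ['wrist']:
    im=optics.get_image(cam)
    for o in outline_of('light_pad',cam)[:2]:
        p=np.argwhere(o['pixels'])[:,::-1]; w=np.array([ray(im,*q,22,True)[:2] for q in p]).astype(np.float32); print(o['conf'],len(p),cv2.minAreaRect(w))
L=np.array([606.5,-216.5]); h=L-51.5*u; print('tcp target',h,go([*h,120],82.7))
E
```

```text
time: 8.32
tool_pos: [491.6, 203.6, 109.6]
orientation: [0.001, 0.064, 0.998, 0.0]
ft_force: [-0.2, 0.3, -3.9]
grip_width: 11.2
grip_force: 68.2
[491.5781864  203.56327115 109.56853955]
[   0    0   35   35 1144] [ 609.16145663 -216.85185615   23.        ]
0.89 1161 ((624.9254150390625, -161.91317749023438), (56.65555953979492, 138.3328094482422), 50.959808349609375)
tcp target [ 555.41743621 -209.95617266] [[-0.4678, -1.6064, -0.0464], [-0.0001, -0.0001, -0.0008]]
```

```bash
python3 -m jog '{"slide":[[-0.002,-0.008,0],[-0.008,-0.028,-0.001],[-0.017,-0.06,-0.002],[-0.03,-0.104,-0.003],[-0.045,-0.156,-0.005],[-0.06,-0.208,-0.006],[-0.075,-0.26,-0.008],[-0.09,-0.308,-0.009],[-0.102,-0.348,-0.01],[-0.11,-0.376,-0.011],[-0.115,-0.392,-0.012],[-0.117,-0.4,-0.012]],"dr":[[0,0,0],[0,0,0],[0,0,0],[0,0,0],[0,0,0],[0,0,0],[0,0,0],[0,0,0],[0,0,0],[0,0,0],[0,0,0],[0,0,0]],"gripper":[0,0,0,0,0,0,0,0,0,0,0,0]}' 70
```

```text
time: 9.47
tool_pos: [507.5, 99.8, 111.6]
orientation: [0.0, 0.065, 0.998, 0.0]
ft_force: [0.2, 0.1, -4.0]
grip_width: 11.6
grip_force: 68.2
```

```bash
python3 -m jog '{"slide":[[-0.002,-0.008,0],[-0.008,-0.028,-0.001],[-0.017,-0.06,-0.002],[-0.03,-0.104,-0.003],[-0.045,-0.156,-0.005],[-0.06,-0.208,-0.006],[-0.075,-0.26,-0.008],[-0.09,-0.308,-0.009],[-0.102,-0.348,-0.01],[-0.11,-0.376,-0.011],[-0.115,-0.392,-0.012],[-0.117,-0.4,-0.012]],"dr":[[0,0,0],[0,0,0],[0,0,0],[0,0,0],[0,0,0],[0,0,0],[0,0,0],[0,0,0],[0,0,0],[0,0,0],[0,0,0],[0,0,0]],"gripper":[0,0,0,0,0,0,0,0,0,0,0,0]}' 70
```

```text
time: 10.47
tool_pos: [523.6, -3.1, 114.5]
orientation: [-0.0, 0.065, 0.998, 0.0]
ft_force: [-0.3, -0.6, -4.4]
grip_width: 11.4
grip_force: 68.2
```

```bash
python3 -m jog '{"slide":[[-0.002,-0.008,0],[-0.008,-0.028,-0.001],[-0.017,-0.06,-0.002],[-0.03,-0.104,-0.003],[-0.045,-0.156,-0.005],[-0.06,-0.208,-0.006],[-0.075,-0.26,-0.008],[-0.09,-0.308,-0.009],[-0.102,-0.348,-0.01],[-0.11,-0.376,-0.011],[-0.115,-0.392,-0.012],[-0.117,-0.4,-0.012]],"dr":[[0,0,0],[0,0,0],[0,0,0],[0,0,0],[0,0,0],[0,0,0],[0,0,0],[0,0,0],[0,0,0],[0,0,0],[0,0,0],[0,0,0]],"gripper":[0,0,0,0,0,0,0,0,0,0,0,0]}' 70
python3 - <<'E'
from h import *
im=optics.get_image('wrist'); cv2.imwrite('pics/w4.png',im['image']); print(status.sense()['tool_pos'])
for l in ['lamp_face','light_pad']:
    print(l,[(round(d['conf'],2),world(im,d['at']).round(1).tolist()) for d in recognise(l,'wrist')[:2]])
    for o in outline_of(l,'wrist')[:2]:
        p=np.argwhere(o['pixels'])[:,::-1]; w=np.array([ray(im,*q,22,True)[:2] for q in p]).astype(np.float32); print(o['conf'],len(p),cv2.minAreaRect(w),p.min(0),p.max(0))
E
```

```text
time: 11.47
tool_pos: [539.8, -106.2, 117.5]
orientation: [-0.0, 0.065, 0.998, 0.0]
ft_force: [-0.6, 0.1, -3.8]
grip_width: 11.1
grip_force: 68.3
[ 539.6902682  -106.01109424  117.47957061]
lamp_face [(0.68, [574.9, -225.4, 25.6])]
0.95 7092 ((602.7206420898438, -220.32958984375), (112.6898422241211, 106.0402603149414), 5.981090545654297) [ 99 227] [207 344]
0.41 24747 ((589.6714477539062, -113.04129791259766), (132.02859497070312, 207.0443115234375), 82.57998657226562) [194 145] [366 363]
light_pad [(0.78, [575.2, -225.9, 23.9]), (0.25, [589.7, -103.0, 129.7])]
0.77 7221 ((602.98583984375, -219.98406982421875), (114.24415588378906, 106.939208984375), 6.213836669921875) [ 99 227] [207 345]
```

View pics/w4.png

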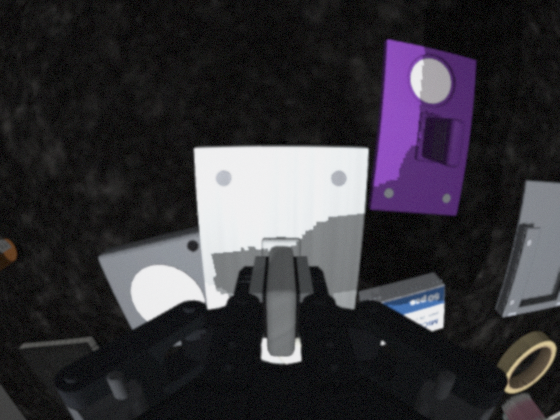

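The tray hangs level in the grip, with its plate at (195–368, 147–310) and the ball's edge at (282,350). The light pad's white disc is partly visible at about (165,295). I'll fit its circle from the visible rim, and also in the first top picture.

Run:
```python
from h import *
from scipy.optimize import least_squares
im=optics.get_image('wrist'); g=cv2.imread('pics/w4.png').min(2)
m=np.zeros_like(g); m[255:330,110:203]=(g[255:330,110:203]>175)
n,lab,st,ce=cv2.connectedComponentsWithStats(m); i=1+np.argmax(st[1:,4]); print(st[i])
c=max(cv2.findContours((lab==i).astype(np.uint8),0,1)[0],key=len)[:,0]
c=np.array([p for p in c if p[0]<198 and (p[1]<292)])   # free rim: left/top part
w=np.array([ray(im,u,v,23,True)[:2] for u,v in c])
r=least_squares(lambda x:np.hypot(*(w-x[:2]).T)-36,[606,-216],loss='soft_l1'); print('wrist',r.x,np.abs(r.fun).mean(),len(c))
r=least_squares(lambda x:np.hypot(*(w-x[:2]).T)-x[2],[606,-216,36],loss='soft_l1'); print('free r',r.x)
t=optics.get_image('top'); g=cv2.imread('pics/top1.png').min(2); s=g[195:245,322:372]
for th in (248,254):
    n,lab,st,ce=cv2.connectedComponentsWithStats((s>=th).astype(np.uint8)); i=1+np.argmax(st[1:,4]); print(th,st[i],ray(t,*(ce[i]+[322,195]),23))
for o in outline_of('tray','top')[:3]:
    p=np.argwhere(o['pixels'])[:,::-1]; w=np.array([ray(t,*q,105)[:2] for q in p]).astype(np.float32); print(o['conf'],len(p),cv2.minAreaRect(w))
print(status.sense()['tool_pos'])
```

```text
[ 130  265   73   56 2642]
wrist [ 607.09565453 -217.58407955] 0.2339403554477057 80
free r [ 606.77733061 -217.58840296   35.73611097]
248 [ 13  13  25  25 498] [ 608.34156447 -218.56776424   23.        ]
254 [ 13  14  25  24 464] [ 607.68758337 -218.74973421   23.        ]
0.71 1307 ((491.8439636230469, 22.795181274414062), (77.65690612792969, 129.13726806640625), 78.33677673339844)
0.6 149 ((557.2066040039062, -68.5500259399414), (21.870071411132812, 139.80653381347656), 79.57300567626953)
[ 539.61645607 -104.9264753   117.56430345]
```

Run:
```python
from h import *
im=optics.get_image('wrist'); s=status.sense(); M=rot(s['orientation']); z=s['tool_pos'][2]-23.2+12
for u,v in [(195,148),(368,146.5)]:
    w=ray(im,u,v,z,True); print(M.T@(w-s['tool_pos']))
a=np.radians(-7.3); u=np.array([np.cos(a),np.sin(a)])
h=np.array([607.3,-218])-51.7*u; print(h,go([*h,73+19.2],82.7), M[:,2], M[:,1])
```

```text
[ 60.38430765 -41.65881863  11.1970561 ]
[61.1890452  42.49991388 11.20227975]
[ 556.01905732 -211.43075974] [[-0.1195, -0.4139, 0.1015], [0.0, 0.0, -0.0005]] [ 1.37967083e-05  6.08600058e-05 -9.99999998e-01] [1.28001424e-01 9.91773982e-01 6.21253687e-05]
```

The rear edge is 61 mm behind the TCP and the width is 84, so the grasp offset is confirmed. Next comes the final approach, then lowering.

```bash
python3 -m jog '{"slide":[[-0.002,-0.008,0],[-0.008,-0.028,0],[-0.017,-0.06,0],[-0.03,-0.104,0],[-0.045,-0.156,0],[-0.06,-0.21,0],[-0.076,-0.264,0],[-0.09,-0.314,0],[-0.103,-0.356,0],[-0.112,-0.388,0],[-0.117,-0.406,0],[-0.119,-0.413,0]],"dr":[[0,0,0],[0,0,0],[0,0,0],[0,0,0],[0,0,0],[0,0,0],[0,0,0],[0,0,0],[0,0,0],[0,0,0],[0,0,0],[0,0,0]],"gripper":[0,0,0,0,0,0,0,0,0,0,0,0]}' 70
```

```text
time: 12.92
tool_pos: [555.9, -212.5, 117.4]
orientation: [-0.0, 0.065, 0.998, 0.0]
ft_force: [-0.1, 0.2, -4.3]
grip_width: 10.9
grip_force: 68.3
```

```bash
python3 -m jog '{"slide":[[0,0,0.004],[0,0,0.014],[0,0,0.03],[0,0,0.05],[0,0,0.068],[0,0,0.084],[0,0,0.096],[0,0,0.101],[0,0,0.101],[0,0,0.101],[0,0,0.101],[0,0,0.101]],"dr":[[0,0,0],[0,0,0],[0,0,0],[0,0,0],[0,0,0],[0,0,0],[0,0,0],[0,0,0],[0,0,0],[0,0,0],[0,0,0],[0,0,0]],"gripper":[0,0,0,0,0,0,0,0,0,0,0,0]}' 70
python3 - <<'E'
from h import *
import time
a=np.radians(-7.3); u=np.array([np.cos(a),np.sin(a)]); h=np.array([607.3,-218])-51.9*u
im=optics.get_image('wrist'); s=status.sense(); print(s['tool_pos'],go([*h,92.2],82.7))
t=optics.get_image('top'); c=optics.get_image('scene')
for l in ['ball_center','pocket','lamp_face']: 
  for n,i in [('top',t),('scene',c)]: print(l,n,[(round(d['conf'],2),world(i,d['at']).round(0).tolist()) for d in recognise(l,n)[:3]])
x=lambda i,u,v,w,h,k:cv2.resize(i['image'][v:v+h,u:u+w],(w*k,h*k),interpolation=cv2.INTER_CUBIC)
cv2.imwrite('pics/fin.png',np.hstack([x(t,300,180,90,90,4),x(c,300,150,90,90,4)]))
E
```

```text
time: 13.92
tool_pos: [556.1, -211.7, 92.6]
orientation: [0.0, 0.064, 0.998, -0.0]
ft_force: [0.3, 0.6, -4.4]
grip_width: 11.2
grip_force: 68.3
[ 556.03439766 -211.6741455    92.56635373] [[0.001, 0.001, 0.0015], [-0.0001, 0.0002, -0.0008]]
ball_center top [(0.37, [609.0, -206.0, 101.0])]
ball_center scene []
pocket top [(0.73, [489.0, 24.0, 8.0]), (0.7, [581.0, -184.0, 84.0])]
pocket scene [(0.65, [479.0, 16.0, 8.0]), (0.59, [542.0, -211.0, 78.0])]
lamp_face top [(0.78, [643.0, -183.0, 22.0])]
lamp_face scene [(0.51, [587.0, -198.0, 21.0])]
```

View pics/fin.png

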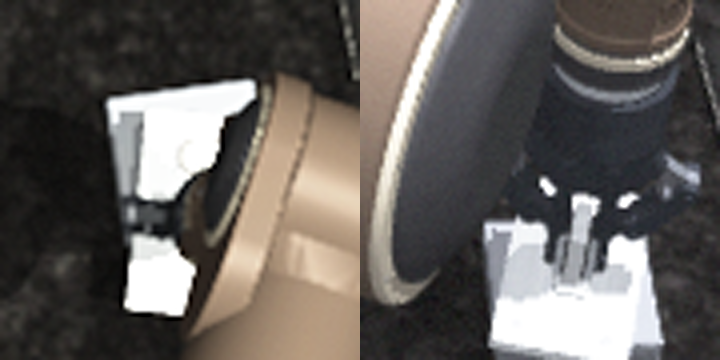

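The tray sits over the pad, and the ball and pocket outline are visible at top crop (190,155), i.e. pixel (347,219). The tray looks level. I'll do one quick check and then hand in.

Run:
```python
from h import *
t=optics.get_image('top'); print(proj(t,[607.3,-218,81]),ray(t,347.2,218.6,85)); s=status.sense(); print(s['time'],s['tool_pos'],abs(s['joint_velocities']).max())
print(workorder.finish_job())
```

```text
[350.00244125 219.10489576] [ 608.62779531 -209.55168165   85.        ]
14.4167 [ 555.89045479 -211.60284303   92.31835661] 0.0016349842618708992
the job is handed in; nothing more can be done
None
```

I slid the tray out of its dock and handed it in at 14.4 s, still gripped, level and still over the light pad, with its underside about 5 cm above the white face and the ball in its pocket. The gripper position puts the pocket within about 1 mm of the lamp centre, but a rough reading in the last top picture came out about 8 mm off in y; I did not resolve that.

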